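# Hook the grabber clip on the warmer's earth stud

### The arm

A 6-joint arm with a two-finger parallel gripper is mounted at the origin on the work surface. World frame = base frame: x ahead of the robot, y to its left, z up, the work surface at z = 0. Lengths are in m, angles in rad, forces in N, time in s.
With the tool pointing down it reaches from about 0.325 to 0.775 m from the base axis. Payload 9.3 kg.
Tool frame: the origin (TCP) lies midway between the tips of the shut fingers; the grasp point (between the pads) lies 19 mm behind it; z points along the fingers, y is the line along which they close (so a half turn about z gives the same grasp; the last joint's range is limited). The gripper opens to 85 mm and grips with 20 to 120 N. Pads are 22 mm wide; open, the fingers measure 114 mm over their backs; the gripper's body (76 mm by 85 mm) begins 54 mm behind the grasp point. The pads swing forward as they close: fully open they stand 13 mm farther back than shut.
Start: joints at [-1.431, 0.259, 0.021, 1.334, 0, 1.418], TCP at [0.159, -0.527, 0.231] pointing down, gripper open.
Joint ranges: [-3.04, 3.04], [-0.91, 1.82], [-1.04, 1.36], [-1.92, 1.95], [-1.52, 1.45], [-3.14, 3.14]. Speed limits (rad/s): [2.22, 2.22, 2.79, 3.14, 3.14, 3.14].

### API

Orientations are given as a unit quaternion [x, y, z, w].
In Python, from workcell import env gives the robot as it stands.
- The arm moves only by the tool play_rows, never from a script. Its argument "rows" is a list of rows, each a list of 3 entries, a list of its own where there are three numbers: the shift along the tool's x, y, z in mm, then the turn, a rotation vector about the tool's x, y, z in rad, then the finger opening in mm, from 0 to 85.4. In form: [[[x, y, z], [ax, ay, az], gripper], ...]. A call has exactly 8 rows; each row is the pose to reach, as a shift and turn from the pose commanded when the call began, along the tool's axes at that moment; what a row does not reach only later rows make up. A row lasts 1/10 s, in which the tool goes at most 50 mm and 8.59 degrees, less where a joint would pass 70% of its speed; a pose out of reach is approached as far as the arm can. A call with a gripper value outside its range is refused whole. The fingers move at their own pace and stop on an object; "newtons" is the grip in N (left out, the last holds). Time passes only in rows, so rows that repeat a pose let the fingers close, or fill a call up. It gives the time, the measured TCP pose, the force, the opening and the grip force at its end, in the units of the state.
- env.read_state(): the state, without advancing time (a new reading comes with each control period).
- env.camera(name): name is "side" or "top" or "wrist"; returns (picture, depth): 400x640x3 uint8, red, green, blue; 400x640 float32, m along the optical axis (not along the pixel's ray), 0 where there is no reading.
- env.camera_model(name): a dict with "K" (3x3 intrinsics, pixels), "pose" (4x4, takes a point from camera to world coordinates). Camera axes: x right, y up, looking along -z (the intrinsics and any distortion apply to the point x, -y, -z); pixel columns grow to the right and rows downward; lengths in m; the calibration is good to about 2 mm. A picture is of the moment at which its call begins: read the wrist's pose just before it. camera_model takes no time and is no camera call; for the wrist camera it gives the pose at the moment of the call.
- env.finish_job(): hands the job in; it is judged then, once.
Trained networks look in the newest picture that a camera, given by its name, has taken for a name from the list of things; names that differ only in an ending like _2 or _b are one class to them, and where a whole thing is asked for, a point or a joint stands for the part that bears it (a point fixed in the world has none). Each returns a list of dicts, best first, with "p" (0 to 1); they miss things now and then, are a little off and sometimes report something else, mostly with a low value. They report only what shows in the picture. A call takes as long as a camera call. They do not tell look-alikes from the thing itself.
- env.masks_of(query, camera): "pixels" (400x640 bool, what is visible of it) and "box" ([left, top, right, bottom] in pixels, round what is visible of it).
- env.tip_of(query, camera): "location" ([column, row] in pixels: a listed point, or the origin of a listed thing).
The state is a dict: "time_s": time; "joint_positions": joint angles; "qvel": joint speeds; "joint_efforts": joint torques, N m; "eef_pos": TCP position; "eef_rot": TCP orientation; "force": force on the tool from outside, world axes, zero at the start; "wrist_torque": the same for the moment, N m; "opening": finger opening in m; "finger_force": force on a finger pad.
Only numpy, scipy, OpenCV 4.12 (cv2) and the standard library are available. Lean on these libraries where they do the work, as an engineer would, in place of code of your own. Each camera call takes 0.05 s, during which the arm holds its last target. There are 200 camera calls.

### The job

The cafe's coffee-jug warmer is due its electrical safety check: pick up the spring grabber clip, squeezing its thumb cap towards its finger flange so that the hook comes out, feel for the bare earth stud on the lug at the warmer's back, work the hook round it and let go, so that the clip's spring holds the stud between hook and nose. Be gentle, the hook wire bends if it is forced against the stud or the warmer, and leave the milk jug, the cup and the tamper where they are.

Things in the scene. Friction and masses are not known exactly. Their poses are not given: they have to be found in the camera images.
- probe: Black plastic grabber test clip, 112 mm (nose) + 24 mm (cap) long, about 80 g, lying on the counter, no cable (the lead's socket is in its cap). Origin at its underside below the middle of the grip; +x along the clip to its nose, +z up, +y left looking along the nose. Its axis is 20 mm above its underside. It is taken from above, one finger in front of the flange, one behind the cap.
- flange (a point): On the front face of the clip's finger flange, at the height to press it: x = 24, z = 34 mm in the clip's frame. The flange is an upright plate 28 mm wide, 4 mm thick, z = 0 to 40 mm. Ahead of it runs the barrel, 14 mm thick, its top at z = 27 mm: fingertips must stay above that, so 13 mm of flange and cap stand free to press on.
- cap (a point): On the rear face of the thumb cap, same height: x = -24 mm at rest, an upright plate 28 mm wide, 6 mm thick, z = 0 to 40 mm. Outer faces of flange and cap are 48 mm apart at rest, 35 mm when fully pressed. Axes as the clip's.
- plunger (a joint): How far the cap is pressed towards the flange = how far the hook is out: 0 at rest, 0.013 m at the solid stop. The spring takes 4 N to start and 8 N at the stop; a squeeze of 25 N holds the hook fully out and the clip firm in the fingers; opening them lets it draw back. About 0.005 with the stud caught, 0 if missed.
- nose (a point): Centre of the flat end of the clip's nose, on its axis at x = 109, z = 20 mm in the clip's frame. The nose is 8 mm wide and 12 mm long, then comes the 14 mm barrel.
- hook (a point): On the clip's axis, on the inner face of the hook's foot: at the nose's end at rest, 13 mm ahead when fully pressed. The hook is 3 mm steel wire lying level: a shank along the clip's right side (inner face at y = -4 mm, outer -7 mm), a foot across the front (3 mm thick, y = -7 to +7 mm, its front face 3 mm ahead of this point), on the left a lip.
- lip (a point): The hook's lip, at the left end of its foot, turned back 4 mm towards the nose: inner face at y = +4 mm, outer +7 mm. The pocket between shank and lip is 8 mm wide. The stud comes in from the clip's left (+y), through the opening between lip and nose, 9 mm when fully pressed. With the hook out, a push of more than 9 N against the stud or the warmer would bend its wire.
- warmer: Coffee-jug warmer, fixed: metal box 190 x 190 mm, 60 mm high, with a dark round plate on top. Origin at counter level under its centre. Its back faces the robot; +x points from its back to its front, +z up.
- back (a point): Foot of the middle of the warmer's back face, at counter level, at x = -95 mm in the warmer's frame. A flat steel lug 44 mm wide, 3 mm thick, its top 7 mm above the counter, sticks out 67 mm from it towards -x (the robot).
- lug (a point): Middle of the lug's slot, on its top, x = -134, y = 0 mm in the warmer's frame. The slot runs 25 deg aslant, from -x -y to +x +y. In it stands the earth stud: round steel, 6 mm thick, top 38 mm above the counter, a nut 11 mm wide at its foot up to 12 mm. It is bolted firm anywhere up to 15 mm from this point along the slot (13.6 mm in x, 6.3 mm in y), to be seen or felt.
- milk_jug: Steel milk jug, 76 mm wide, 95 mm high, handle at its +y; origin under its centre. Not to be disturbed.
- cup: White espresso cup, 64 mm wide, 55 mm high, handle at its +y; origin under its centre. Not to be disturbed.
- tamper: Steel coffee tamper standing on its 58 mm foot, 92 mm high; origin under its centre. Not to be disturbed.
There are look-alikes about, which are no part of the job. Several things have the shape of the probe; the one meant has the colours described above.

How it is judged:
On the way:
1. the plunger is pressed and the hook is out at the lug (value of joint plunger above 0.009 m and horizontal distance between hook and lug below 0.045 m), for 0.2 s.
At the end, for the whole second after the job is handed in: The stud is held between hook and nose by the spring: the plunger rests at 3 to 7.6 mm, the hook within 22 mm of the middle of the lug's slot and between the stud's nut and its top (13 to 36 mm above the counter), the clip bears on the stud, let go and at rest (value of joint plunger between 0.003 and 0.0076 m and horizontal distance between hook and lug below 0.022 m and z of hook in the frame of warmer between 0.013 and 0.036 m and contact force between probe and warmer above 1 N and linear speed of probe below 0.02 m/s); the robot touches nothing.
It fails at once if with its hook out, the clip is forced against the stud or the warmer (over 9 N) (contact force between probe and warmer above 9 N and value of joint plunger above 0.009 m).
It fails at once if the clip is forced against the stud or the warmer (over 18 N) (contact force between probe and warmer above 18 N).
It fails at once if the milk jug is disturbed (distance of milk_jug from where it was at the start of the episode above 0.02 m).
It fails at once if the cup is disturbed (distance of cup from where it was at the start of the episode above 0.02 m).
It fails at once if the tamper is disturbed (distance of tamper from where it was at the start of the episode above 0.02 m).
It also fails if it takes over 54 s, if anything falls off the work surface, if the arm or the gripper's body presses on something with over 40 N, if the wrist force passes 120 N, or if a joint passes its speed limit or range.

## Working session

There is one attempt and no reset: what is moved stays moved. The work goes in short steps, Python scripts to look and compute and a tool call to move; the robot and the scene stay as the last step left them, time stands still between calls to the robot, and variables do not carry over. Pictures are saved under pics/ and viewed, at most 10 in all, crops included, and the job is handed in when it is done.

Besides the shell and the picture viewer there is one more tool, called after "Emit:" as name([rows], argument=value, ...), one row to a line, values as JSON. play_rows: Moves the arm, as the interface text tells. Its arguments: {"type":"object","properties":{"rows":{"type":"array"},"newtons":{"type":"number"}},"required":["rows"]}

```bash
mkdir -p pics; ls
cat > h.py <<'E'
import numpy as np, cv2
from workcell import env
from scipy.spatial.transform import Rotation as R
def w(name,u,v,d,m=None):
    m=m or env.camera_model(name); K=m["K"]; P=np.array(m["pose"])
    K=np.array(K); x=(u-K[0,2])/K[0,0]*d; y=(v-K[1,2])/K[1,1]*d
    return P[:3,:3]@np.array([x,-y,-d])+P[:3,3]
def cloud(name,D,m=None):
    m=m or env.camera_model(name); K=np.array(m["K"]); P=np.array(m["pose"])
    v,u=np.mgrid[:400,:640]
    c=np.stack([(u-K[0,2])/K[0,0]*D,-(v-K[1,2])/K[1,1]*D,-D],-1)
    return c@P[:3,:3].T+P[:3,3]
def proj(name,p,m=None):
    m=m or env.camera_model(name); K=np.array(m["K"]); P=np.array(m["pose"])
    c=P[:3,:3].T@(np.array(p)-P[:3,3]); return K[0,0]*c[0]/-c[2]+K[0,2],-K[1,1]*c[1]/-c[2]+K[1,2]
E
python3 - <<'E'
from h import *
print(env.read_state()); 
ims=[]
for c in("top","side"):
    m=env.camera_model(c);print(c,m)
    im,d=env.camera(c);np.savez(f"{c}0.npz",im=im,d=d);ims.append(im)
    C=cloud(c,d)
    for q in("probe","warmer","lug","back","milk_jug","cup","tamper","nose","flange","cap"):
        for r in env.tip_of(q,c)[:5]:
            u,v=r["location"];print(c,q,round(r["p"],2),np.round([u,v]),C[min(399,int(v)),min(639,int(u))].round(3))
cv2.imwrite("pics/a.png",cv2.resize(np.vstack(ims)[:,:,::-1],None,fx=.75,fy=.75))
E
```

```text
pics
{'time_s': 0.0, 'joint_positions': array([-1.43061180e+00,  2.59200709e-01,  2.07663468e-02,  1.33366958e+00,
       -4.03245603e-05,  1.41821036e+00]), 'qvel': array([-0.00077203, -0.00077783, -0.00084947,  0.00105485,  0.00110226,
       -0.00122164]), 'joint_efforts': array([ 2.68860949e-04, -5.55641341e+01,  3.44528103e+01,  1.36641672e-02,
       -3.73771791e-04, -1.51367720e-05]), 'eef_pos': array([ 0.15868687, -0.52633121,  0.23066333]), 'eef_rot': array([ 9.89304585e-01,  1.45862982e-01, -1.61078396e-05, -6.53919694e-04]), 'force': array([0.01175789, 0.91110235, 0.65867239]), 'wrist_torque': array([ 0.01402139, -0.01191982,  0.04457829]), 'finger_force': 0.0, 'opening': 0.08551889133968935}
top {'K': array([[399.60495639,   0.        , 320.45218098],
       [  0.        , 399.60495639, 200.31279127],
       [  0.        ,   0.        ,   1.        ]]), 'pose': array([[-3.12391381e-03,  9.96818716e-01, -7.96409987e-02,
         4.23905486e-01],
       [-9.99936766e-01, -2.25343673e-03,  1.10175460e-02,
         9.64603851e-04],
       [ 1.08030301e-02,  7.96703805e-02,  9
[... 2125 characters left out ...]
ide back 0.41 [247. 181.] [0.72  0.032 0.058]
side milk_jug 0.93 [285. 289.] [0.444 0.292 0.059]
side cup 0.85 [340. 126.] [ 0.614 -0.383  0.036]
side tamper 0.79 [194. 306.] [0.611 0.402 0.029]
side nose 0.78 [383. 178.] [ 0.392 -0.227 -0.002]
side nose 0.69 [388. 139.] [ 0.44  -0.397  0.025]
side nose 0.46 [334. 164.] [ 0.559 -0.223 -0.002]
side nose 0.43 [418. 156.] [ 0.326 -0.382 -0.003]
side flange 0.77 [413. 186.] [ 0.289 -0.182  0.037]
side flange 0.75 [339. 126.] [ 0.615 -0.377  0.035]
side flange 0.56 [359. 163.] [ 0.488 -0.264 -0.002]
side flange 0.48 [377. 145.] [ 0.453 -0.327  0.041]
side cap 0.65 [371. 153.] [ 0.473 -0.328 -0.003]
side cap 0.61 [378. 165.] [ 0.425 -0.273  0.001]
```

View pics/a.png

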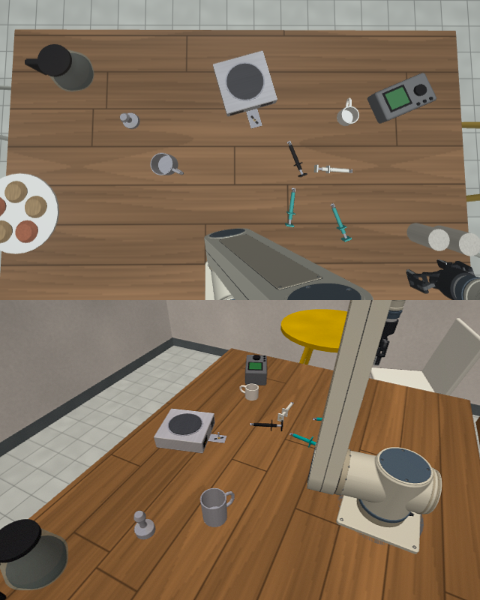

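Candidates for the probe (top-camera pixels): black at (397,212), white at (445,226), teal at (388,277) and teal at (453,297). Black fits the description; I'll confirm it in a crop that also takes in the lug.

Run:
```python
from h import *
z=np.load("top0.npz");im,d=z["im"],z["d"];C=cloud("top",d)
cv2.imwrite("pics/b.png",cv2.resize(im[130:250,310:430,::-1],None,fx=5,fy=5,interpolation=cv2.INTER_CUBIC))
# black probe pixels
g=im.max(2).astype(int)
sub=np.zeros_like(g,bool);sub[180:245,375:420]=1
M=sub&(g<75)
pts=C[M];print(M.sum())
# axis by PCA on pixels projected to z=.02
m=env.camera_model("top")
K=np.array(m["K"]);P=np.array(m["pose"])
def onplane(u,v,zz):
    r=P[:3,:3]@np.array([(u-K[0,2])/K[0,0],-(v-K[1,2])/K[1,1],-1]);return P[:3,3]+r*(zz-P[2,3])/r[2]
vv,uu=np.nonzero(M)
X=np.array([onplane(u,v,.022)[:2] for u,v in zip(uu,vv)],np.float32)
vx,vy,x0,y0=cv2.fitLine(X,cv2.DIST_HUBER,0,.001,.001).ravel();print("axis",vx,vy,x0,y0,np.degrees(np.arctan2(vy,vx)))
s=(X-[x0,y0])@[vx,vy];print(s.min(),s.max())
# warmer box top
B=(abs(C[...,2]-.06)<.012)&(C[...,0]>.5)&(abs(C[...,1])<.25)
B[:,:]=B
n,l,st,_=cv2.connectedComponentsWithStats(B.astype(np.uint8));k=1+st[1:,4].argmax()
bx=C[l==k][:,:2].astype(np.float32);r=cv2.minAreaRect(bx);print(r)
```

```text
207
axis 0.9298815 0.36785915 0.4750077 -0.21354479 21.583647
-0.062120374 0.058992714
((0.7546979188919067, -0.02733369916677475), (0.19240567088127136, 0.18991652131080627), 15.808122634887695)
```

View pics/b.png

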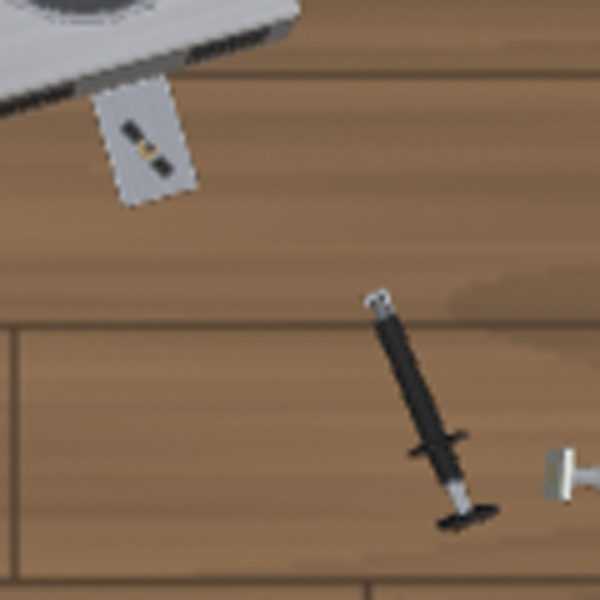

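The crop confirms the black clip: cap at about (404,234), flange (398,219) and nose with hook (386,190). The stud is near the middle of the slot, at about (339,160). Next I'll move above the clip for a wrist look.

```bash
cat >> h.py <<'E'
def to_tool(target,yawx=None):
    "tool-axis shift (mm) and rotvec to bring TCP to world target, tool down with its x at yawx deg"
    s=env.read_state();Rt=R.from_quat(s["eef_rot"])
    sh=Rt.inv().apply(np.array(target)-s["eef_pos"])*1000
    rv=np.zeros(3)
    if yawx is not None:
        a=np.radians(yawx);Rd=R.from_matrix(np.array([[np.cos(a),np.sin(a),0],[np.sin(a),-np.cos(a),0],[0,0,-1]]))
        rv=(Rt.inv()*Rd).as_rotvec()
    print("shift",sh.round(1),"rot",rv.round(4),"t",s["time_s"],"pos",s["eef_pos"].round(4),"yawx",np.degrees(np.arctan2(Rt.as_matrix()[1,0],Rt.as_matrix()[0,0])).round(2),"F",s["force"].round(2),"open",s["opening"],s["finger_force"])
E
python3 - <<'E'
from h import *
to_tool((.45,-.215,.2),111.6)
m=env.camera_model("wrist");s=env.read_state();Rt=R.from_quat(s["eef_rot"]);P=np.array(m["pose"])
print(Rt.inv().apply(P[:3,3]-s["eef_pos"]),(Rt.inv()*R.from_matrix(P[:3,:3])).as_matrix().round(2),m["K"])
E
```

```text
shift [ 368.8 -214.2   31.3] rot [ 0.    -0.    -1.655] t 1.1 pos [ 0.1588 -0.5266  0.2313] yawx 16.78 F [ 0.58  0.19 -0.27] open 0.08513265811876279 0.0
[ 0.07330401  0.00108758 -0.14226496] [[-0.    0.96  0.29]
 [ 1.    0.    0.  ]
 [ 0.    0.29 -0.96]] [[299.80680055   0.         319.7213459 ]
 [  0.         299.80680055 200.91068341]
 [  0.           0.           1.        ]]
```

Emit:
play_rows([
  [[46, -27, 4], [0, 0, -0.14], 70],
  [[92, -54, 8], [0, 0, -0.28], 70],
  [[138, -81, 12], [0, 0, -0.42], 70],
  [[184, -108, 16], [0, 0, -0.56], 70],
  [[230, -135, 20], [0, 0, -0.7], 70],
  [[276, -162, 24], [0, 0, -0.84], 70],
  [[322, -189, 28], [0, 0, -0.98], 70],
  [[369, -214, 31], [0, 0, -1.12], 70],
])

```text
time_s: 1.9
eef_pos: [0.4319, -0.2332, 0.2021]
eef_rot: [0.759, 0.651, 0.0, 0.0]
force: [1.3, -0.2, -0.3]
opening: 0.07
finger_force: 0.0
```

Emit:
play_rows([
  [[0, 0, 0], [0, 0, -0.14], 70],
  [[0, 0, 0], [0, 0, -0.28], 70],
  [[0, 0, 0], [0, 0, -0.42], 70],
  [[0, 0, 0], [0, 0, -0.535], 70],
  [[0, 0, 0], [0, 0, -0.535], 70],
  [[0, 0, 0], [0, 0, -0.535], 70],
  [[0, 0, 0], [0, 0, -0.535], 70],
  [[0, 0, 0], [0, 0, -0.535], 70],
])

```text
time_s: 2.7
eef_pos: [0.4308, -0.235, 0.202]
eef_rot: [0.563, 0.827, 0.0, 0.0]
force: [-0.3, -0.8, -0.5]
opening: 0.0702
finger_force: 0.0
```

Run:
```python
from h import *
to_tool((.45,-.215,.2),111.6)
m=env.camera_model("wrist");im,d=env.camera("wrist");np.savez("w1.npz",im=im,d=d,K=m["K"],pose=m["pose"])
C=cloud("wrist",d,m)
for q in("probe","nose","flange","cap","hook","lug"):
    for r in env.tip_of(q,"wrist")[:3]:
        u,v=r["location"];print(q,round(r["p"],2),np.round([u,v]),C[min(399,int(v)),min(639,int(u))].round(4))
cv2.imwrite("pics/c.png",im[:,:,::-1])
```

```text
shift [11.6 25.2  2. ] rot [ 0.0001  0.0001 -0.0018] t 2.7 pos [ 0.4308 -0.235   0.202 ] yawx 111.5 F [-0.29 -0.8  -0.45] open 0.07020370633857173 0.0
probe 0.95 [192.  83.] [ 0.2762 -0.1896  0.0253]
probe 0.67 [306. 234.] [ 4.414e-01 -3.102e-01  2.000e-04]
probe 0.2 [552.  94.] [ 0.6248 -0.0629  0.0107]
nose 0.81 [430. 174.] [ 0.54   -0.1844  0.0213]
nose 0.75 [197. 228.] [ 0.3144 -0.3521 -0.0015]
nose 0.56 [276. 134.] [ 0.3695 -0.2065  0.0212]
flange 0.87 [116. 235.] [ 0.2375 -0.3787  0.0282]
flange 0.82 [197.  91.] [ 0.288  -0.1928  0.0375]
flange 0.72 [351. 181.] [ 0.4609 -0.2208  0.0388]
cap 0.98 [ 69. 232.] [ 0.1942 -0.3859  0.0386]
cap 0.93 [150.  64.] [ 0.2416 -0.1866  0.0385]
cap 0.85 [308. 181.] [ 0.4199 -0.2466 -0.0005]
hook 0.95 [281. 136.] [ 0.3742 -0.2088 -0.0008]
hook 0.9 [274. 313.] [ 0.4408 -0.4177  0.0202]
hook 0.8 [195. 224.] [ 0.3109 -0.3476 -0.001 ]
lug 0.69 [550.  94.] [ 0.6237 -0.0621  0.0085]
```

View pics/c.png

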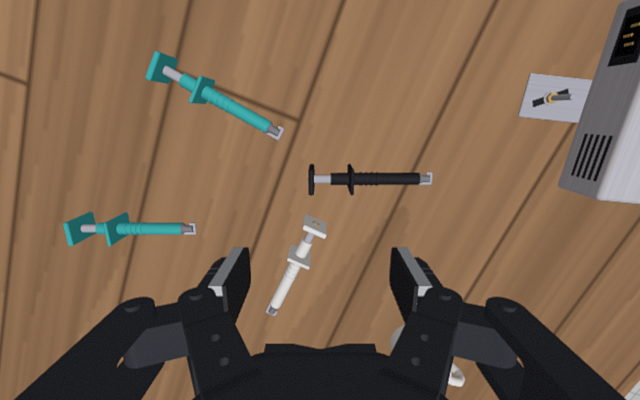

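The wrist picture shows the black clip running from (310,180) to (432,180). I'll measure its pose and the stud's from the depth.

Run:
```python
from h import *
z=np.load("w1.npz");im,d=z["im"],z["d"];m=dict(K=z["K"],pose=z["pose"]);C=cloud("wrist",d,m)
sub=np.zeros((400,640),bool);sub[155:205,300:440]=1
M=sub&(C[...,2]>.010)&(C[...,2]<.06)&(d>0)
X=C[M]
B=X[(X[:,2]>.018)&(X[:,2]<.033)]
vx,vy,x0,y0=cv2.fitLine(B[:,:2].astype(np.float32),cv2.DIST_HUBER,0,.001,.001).ravel()
if vx<0: vx,vy=-vx,-vy
a=np.degrees(np.arctan2(vy,vx));print("yaw",a)
s=(X[:,:2]-[x0,y0])@[vx,vy];t=(X[:,:2]-[x0,y0])@[-vy,vx]
H=X[:,2]>.034;print("high s",np.sort(s[H]).round(4),"t",t[H].min(),t[H].max(),X[:,2].max())
print("ends",s.min(),s.max(),"barrel t",np.percentile(t[(X[:,2]<.033)],[5,95]))
for v in (s[H].min(),s[H].max(),s.max()): print(v,(x0+vx*v,y0+vy*v))
# stud
sub[:]=0;sub[60:140,510:600]=1
S=sub&(C[...,2]>.016)&(C[...,2]<.05)&(C[...,0]<.66)
print("stud",np.c_[np.nonzero(S)],C[S].round(4))
im2=im[60:130,500:600,::-1];im3=im[155:205,300:440,::-1]
cv2.imwrite("pics/d.png",np.vstack([cv2.resize(im2,(570,400),interpolation=2),cv2.resize(im3,(570,200),interpolation=2)]))
```

```text
yaw 21.03746
high s [-0.0716 -0.0716 -0.0716 -0.0716 -0.0716 -0.0716 -0.0715 -0.0715 -0.0715
 -0.0715 -0.0715 -0.0715 -0.0715 -0.0715 -0.0715 -0.0715 -0.0715 -0.0715
 -0.0715 -0.0715 -0.0714 -0.0714 -0.0714 -0.0714 -0.0714 -0.0705 -0.0705
 -0.0705 -0.0705 -0.0705 -0.0705 -0.0705 -0.0705 -0.0705 -0.0705 -0.0704
 -0.0704 -0.0704 -0.0704 -0.0704 -0.0704 -0.0704 -0.0704 -0.0704 -0.0704
 -0.0704 -0.0704 -0.0704 -0.0704 -0.0704 -0.0704 -0.0694 -0.0694 -0.0694
 -0.0694 -0.0694 -0.0694 -0.0694 -0.0694 -0.0694 -0.0694 -0.0694 -0.0694
 -0.0694 -0.0694 -0.0694 -0.0694 -0.0694 -0.0694 -0.0694 -0.0694 -0.0694
 -0.0694 -0.0694 -0.0694 -0.0694 -0.0693 -0.0684 -0.0684 -0.0684 -0.0684
 -0.0684 -0.0684 -0.0683 -0.0683 -0.0683 -0.0683 -0.0683 -0.0683 -0.0683
 -0.0683 -0.0683 -0.0683 -0.0683 -0.0683 -0.0683 -0.0683 -0.0683 -0.0683
 -0.0683 -0.0683 -0.0683 -0.0683 -0.0674 -0.0673 -0.0673 -0.0673 -0.0673
 -0.0673 -0.0673 -0.0673 -0.0673 -0.0673 -0.0673 -0.0673 -0.0673 -0.0673
 -0.0673 -0.0673 -0.0673 -0.0673 -0.0673 -0.0673 -0.0673 -0.0673 -0.0673
 -0.0673 -0.0673 -0.0673 -0.0663 -0.0663 -0.0663 -0.0663 -
[... 5836 characters left out ...]
 0.6262 -0.0676  0.0327]
 [ 0.6275 -0.067   0.032 ]
 [ 0.6258 -0.0678  0.0357]
 [ 0.6261 -0.0678  0.0366]
 [ 0.6262 -0.0677  0.0376]
 [ 0.6275 -0.0672  0.0372]
 [ 0.628  -0.067   0.0376]
 [ 0.6295 -0.0664  0.0369]
 [ 0.6298 -0.0663  0.0377]
 [ 0.6272 -0.0675  0.0171]
 [ 0.6266 -0.0679  0.0194]
 [ 0.6273 -0.0676  0.0198]
 [ 0.6268 -0.0679  0.0219]
 [ 0.6271 -0.0678  0.0228]
 [ 0.6272 -0.0678  0.024 ]
 [ 0.6269 -0.068   0.0258]
 [ 0.6268 -0.0682  0.0286]
 [ 0.6277 -0.0678  0.0286]
 [ 0.6274 -0.068   0.0304]
 [ 0.6273 -0.0681  0.0318]
 [ 0.6276 -0.068   0.0326]
 [ 0.6279 -0.0679  0.0335]
 [ 0.6271 -0.0683  0.0359]
 [ 0.6284 -0.0678  0.0354]
 [ 0.6279 -0.0681  0.0373]
 [ 0.6298 -0.0673  0.0359]]
```

View pics/d.png

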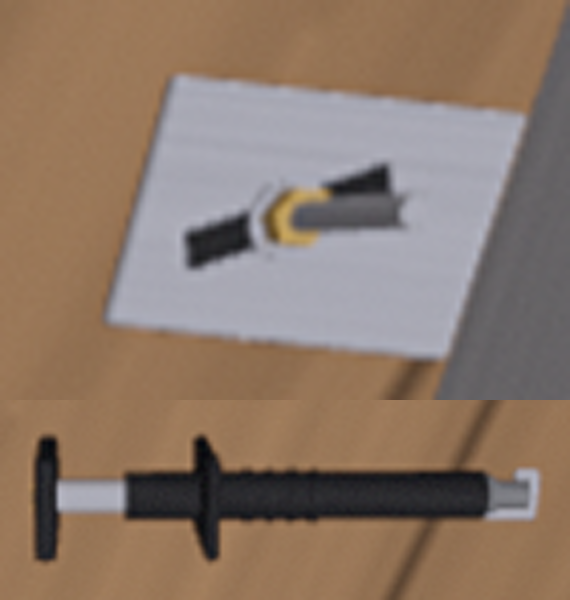

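Emit:
play_rows([
  [[2, 12, 30], [0, 0, 0.003], 70],
  [[2, 12, 70], [0, 0, 0.003], 70],
  [[2, 12, 110], [0, 0, 0.003], 70],
  [[2, 12, 140], [0, 0, 0.003], 70],
  [[2, 12, 160], [0, 0, 0.003], 65],
  [[2, 12, 168], [0, 0, 0.003], 60],
  [[2, 12, 172], [0, 0, 0.003], 56],
  [[2, 12, 173], [0, 0, 0.003], 56],
], newtons=25)

```text
time_s: 3.85
eef_pos: [0.4417, -0.2289, 0.0294]
eef_rot: [0.563, 0.826, -0.0, 0.0]
force: [0.0, 0.5, -0.3]
opening: 0.056
finger_force: 0.0
```

Run:
```python
from h import *
to_tool((.4413,-.229,.028),111.3)
m=env.camera_model("wrist");im,d=env.camera("wrist");np.savez("w2.npz",im=im,d=d,K=m["K"],pose=m["pose"])
cv2.imwrite("pics/e.png",im[:,:,::-1])
```

```text
shift [ 0.1 -0.4  1.4] rot [0.0004 0.0006 0.0022] t 3.85 pos [ 0.4417 -0.2289  0.0294] yawx 111.42 F [ 0.04  0.53 -0.33] open 0.05599848758320789 0.0
```

View pics/e.png

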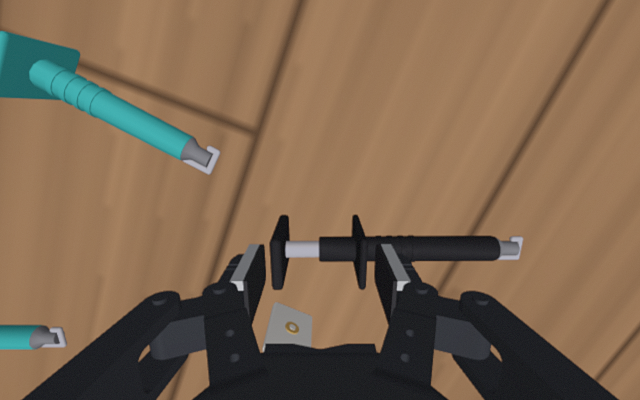

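Run:
```python
from h import *
z=np.load("w2.npz");im,d=z["im"],z["d"];m=dict(K=z["K"],pose=z["pose"]);C=cloud("wrist",d,m)
s=env.read_state();Rt=R.from_quat(s["eef_rot"])
L=Rt.inv().apply((C-s["eef_pos"]).reshape(-1,3)).reshape(C.shape)*1000
for n,(r0,r1,c0,c1) in dict(cap=(212,246,268,290),flange=(212,250,350,368)).items():
    M=np.zeros(d.shape,bool);M[r0:r1,c0:c1]=1;M&=(C[...,2]>.030)&(C[...,2]<.05)
    p=L[M];print(n,p.min(0).round(1),p.max(0).round(1),C[M][:,2].max())
for n,(r0,r1,c0,c1) in dict(lf=(240,300,225,266),rf=(240,300,376,415)).items():
    p=L[r0:r1,c0:c1].reshape(-1,3);p=p[(p[:,2]>-40)&(p[:,2]<8)&(abs(p[:,1])>20)];print(n,np.percentile(p,[2,98],axis=0).round(1))
M=(C[...,2]>.018)&(C[...,2]<.03);M[:,:400]=0;M[:,525:]=0;M[:230]=0;M[262:]=0
p=L[M];print("barrel x at y",cv2.fitLine(p[:,:2].astype(np.float32),cv2.DIST_HUBER,0,.01,.01).ravel(),p[:,1].max())
```

```text
cap [  6.  -24.5 -11.1] [ 13.7 -18.5  -0.4] 0.04075889277411768
flange [  3.7  19.2 -11.4] [13.6 23.4 -0.4] 0.04102801237044529
lf [[ -9.6 -40.5 -39.2]
 [ 10.7 -27.7  -5.7]]
rf [[ -8.9  27.9 -39.1]
 [ 10.6  50.    6.4]]
barrel x at y [ 2.0925144e-02 -9.9978107e-01  2.1378436e+00  7.5121269e+01] 111.52944631977063
```

Emit:
play_rows([
  [[0, -0.5, 2.5], [0, 0, 0.015], 56],
  [[0, -0.5, 2.5], [0, 0, 0.015], 50],
  [[0, -0.5, 2.5], [0, 0, 0.015], 30],
  [[0, -0.5, 2.5], [0, 0, 0.015], 30],
  [[0, -0.5, 2.5], [0, 0, 0.015], 30],
  [[0, -0.5, 2.5], [0, 0, 0.015], 30],
  [[0, -0.5, 2.5], [0, 0, 0.015], 30],
  [[0, -0.5, 2.5], [0, 0, 0.015], 30],
], newtons=25)

```text
time_s: 4.7
eef_pos: [0.4422, -0.2296, 0.0282]
eef_rot: [0.569, 0.822, 0.0, 0.002]
force: [-0.2, 1.0, 12.3]
opening: 0.0335
finger_force: 26.1
```

Emit:
play_rows([
  [[0, 0, -2], [0, 0, 0], 30],
  [[0, 0, -5], [0, 0, 0], 30],
  [[0, 0, -10], [0, 0, 0], 30],
  [[0, 0, -18], [0, 0, 0], 30],
  [[0, 0, -26], [0, 0, 0], 30],
  [[0, 0, -32], [0, 0, 0], 30],
  [[0, 0, -35], [0, 0, 0], 30],
  [[0, 0, -35], [0, 0, 0], 30],
])

```text
time_s: 5.5
eef_pos: [0.441, -0.229, 0.062]
eef_rot: [0.57, 0.822, -0.0, 0.0]
force: [0.3, 0.3, -1.2]
opening: 0.0336
finger_force: 25.2
```

```bash
cat >> h.py <<'E'
def clip(save=None):
    m=env.camera_model("wrist");s=env.read_state();im,d=env.camera("wrist");C=cloud("wrist",d,m)
    if save: cv2.imwrite(save,im[:,:,::-1])
    Rt=R.from_quat(s["eef_rot"]);L=Rt.inv().apply((C-s["eef_pos"]).reshape(-1,3)).reshape(C.shape)*1000
    return im,d,C,L,s,m
E
python3 - <<'E'
from h import *
im,d,C,L,s,m=clip("pics/f.png");np.savez("w3.npz",L=L,im=im)
to_tool((.5,-.1,.1))
M=(abs(L[...,0])<14)&(L[...,2]>-14)&(L[...,2]<30)&(L[...,1]>40)&(L[...,1]<135)
p=L[M];print(M.sum());b=np.arange(40,132,6)
for a in b:
    q=p[(p[:,1]>=a)&(p[:,1]<a+6)]
    if len(q):print(a,q[:,0].min().round(1),q[:,0].max().round(1),q[:,0].mean().round(2),"ztop",np.percentile(q[:,2],10).round(1),len(q))
print(p[:,1].max())
E
```

```text
shift [ 99.9 100.6 -38.4] rot [0. 0. 0.] t 5.55 pos [ 0.4409 -0.2289  0.0617] yawx 110.57 F [-0.72 -0.34 -0.7 ] open 0.03356235124043559 25.213389694690704
3139
40 -7.3 7.0 1.44 ztop 1.2 302
46 -7.8 6.4 1.21 ztop 1.3 288
52 -7.0 6.5 1.23 ztop 1.2 292
58 -7.2 6.5 1.23 ztop 1.3 292
64 -7.1 6.5 1.3 ztop 1.3 291
70 -7.0 6.4 1.31 ztop 1.1 301
76 -7.2 6.4 1.32 ztop 1.2 287
82 -7.4 6.1 1.23 ztop 1.1 295
88 -7.4 6.0 1.31 ztop 1.4 175
94 -7.6 3.3 -0.97 ztop 3.8 203
100 -7.9 3.5 -2.55 ztop 4.3 123
106 -7.9 5.9 -4.54 ztop 6.0 80
112 -7.5 6.4 -0.41 ztop 5.9 205
118 -7.3 3.3 -2.05 ztop 7.1 5
118.80442362044856
```

View pics/f.png

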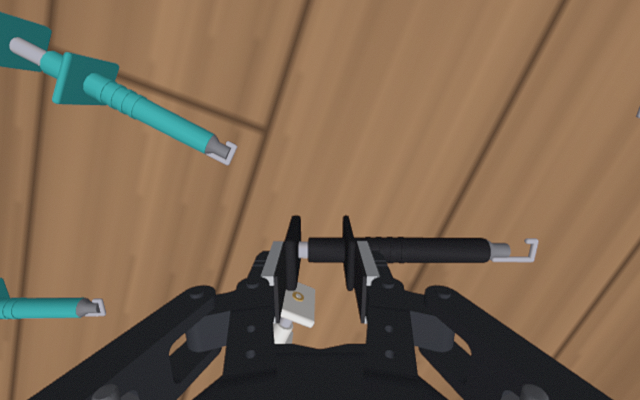

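Hook is out, with its foot at (530,250) and the clip level in the fingers. Next I move to the right of the stud and look.

Emit:
play_rows([
  [[10, 18, 0], [0, 0, 0], 30],
  [[20, 36, 0], [0, 0, 0], 30],
  [[32, 56, 0], [0, 0, 0], 30],
  [[44, 78, 0], [0, 0, 0], 30],
  [[54, 96, 0], [0, 0, 0], 30],
  [[63, 112, 0], [0, 0, 0], 30],
  [[68, 121, 0], [0, 0, 0], 30],
  [[70, 125, 0], [0, 0, 0], 30],
])

```text
time_s: 6.35
eef_pos: [0.5335, -0.1187, 0.0611]
eef_rot: [0.569, 0.822, -0.0, -0.0]
force: [0.2, -1.2, -1.8]
opening: 0.0337
finger_force: 25.2
```

Emit:
play_rows([
  [[0, 0, 5], [0, 0, 0], 30],
  [[0, 0, 12], [0, 0, 0], 30],
  [[0, 0, 20], [0, 0, 0], 30],
  [[0, 0, 26], [0, 0, 0], 30],
  [[0, 0, 30], [0, 0, 0], 30],
  [[0, 0, 31], [0, 0, 0], 30],
  [[0, 0, 31], [0, 0, 0], 30],
  [[0, 0, 31], [0, 0, 0], 30],
])

```text
time_s: 7.15
eef_pos: [0.5334, -0.1195, 0.0307]
eef_rot: [0.57, 0.822, 0.0, 0.0]
force: [0.4, -0.3, -1.5]
opening: 0.0336
finger_force: 25.2
```

```bash
cat > look.py <<'E'
from h import *
import sys
im,d,C,L,s,m=clip()
to_tool((.5271,-.1029,.031))
cv2.imwrite(sys.argv[1],cv2.resize(im[160:310,440:640,::-1],None,fx=4,fy=4,interpolation=2))
M=(C[...,2]>.028)&(C[...,2]<.042)&(L[...,1]>85)&(L[...,1]<125)&(L[...,0]>4.5)&(L[...,0]<40)
p=L[M];print("stud",len(p));print(np.percentile(p,[0,3,50,97,100],axis=0).round(1))
t=p[C[M][:,2]>.0365];print("top",t.min(0).round(1),t.max(0).round(1),len(t))
M=(C[...,2]>.015)&(C[...,2]<.032)&(L[...,1]>92)&(L[...,1]<125)&(abs(L[...,0])<9)
p=L[M];f=p[p[:,1]>111];print("hook foot ymax",np.percentile(f[:,1],[50,90,97,100]).round(1),"x",f[:,0].min().round(1),f[:,0].max().round(1),"n",len(f))
n=p[(p[:,1]<110)&(abs(p[:,0])<3)];print("nose end",np.percentile(n[:,1],[97,100]).round(1))
E
python3 look.py pics/g.png
```

```text
shift [17.8 -0.2 -0.2] rot [0. 0. 0.] t 7.2 pos [ 0.5335 -0.1195  0.0308] yawx 110.57 F [ 0.49  0.52 -0.81] open 0.03369976279054067 25.24307370185852
stud 271
[[ 14.8 103.2  -8.2]
 [ 15.3 103.7  -7.7]
 [ 18.4 105.2  -5.1]
 [ 20.6 109.    2.1]
 [ 20.9 110.7   2.7]]
top [ 14.8 103.4  -8.2] [ 20.7 109.7  -5.8] 115
hook foot ymax [115.5 117.4 118.  118.5] x -7.8 6.3 n 236
nose end [102.4 103. ]
```

View pics/g.png

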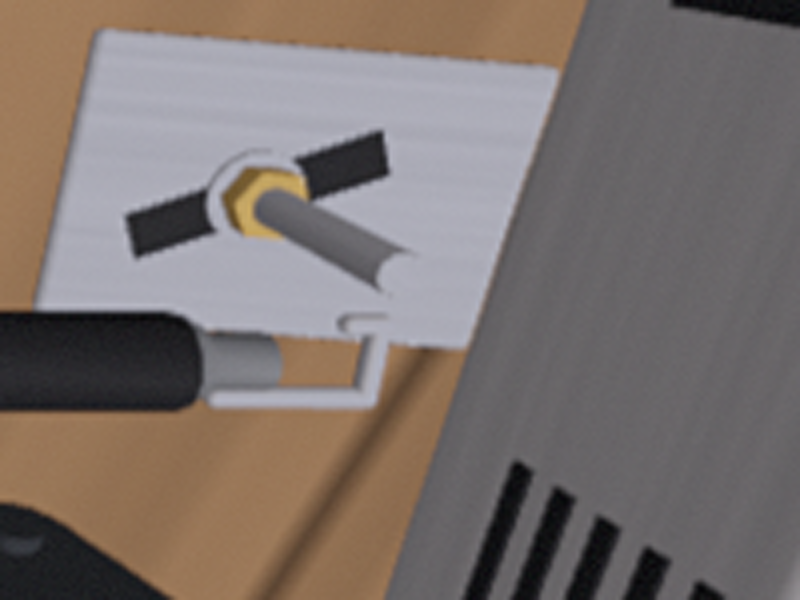

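Picture: stud at crop (260–400, 200–280), hook pocket to its right. Measured stud centre is at tool y 106.5 and the opening's centre at 107, so I slide left gently.

Emit:
play_rows([
  [[1, -0.4, 0], [0, 0, 0], 30],
  [[2, -0.4, 0], [0, 0, 0], 30],
  [[4, -0.4, 0], [0, 0, 0], 30],
  [[6, -0.4, 0], [0, 0, 0], 30],
  [[8, -0.4, 0], [0, 0, 0], 30],
  [[9, -0.4, 0], [0, 0, 0], 30],
  [[10, -0.4, 0], [0, 0, 0], 30],
  [[10, -0.4, 0], [0, 0, 0], 30],
])

```text
time_s: 8.0
eef_pos: [0.5294, -0.11, 0.0305]
eef_rot: [0.569, 0.822, 0.0, 0.0]
force: [-0.1, 0.3, -0.9]
opening: 0.0335
finger_force: 25.2
```

```bash
python3 look.py pics/h.png
```

```text
shift [ 7.6  0.4 -0.5] rot [0. 0. 0.] t 8.05 pos [ 0.5294 -0.1101  0.0305] yawx 110.57 F [-0.51 -0.31 -0.66] open 0.033483974834868695 25.242697298526764
stud 270
[[  4.5 103.6  -8.5]
 [  5.2 104.1  -8. ]
 [  8.4 105.8  -4.8]
 [ 10.4 109.3   2.1]
 [ 10.6 110.6   2.3]]
top [  4.5 104.1  -8.5] [ 10.5 110.6  -6. ] 115
hook foot ymax [115.7 117.2 117.9 118.5] x -7.8 6.4 n 113
nose end [102.1 103. ]
```

View pics/h.png

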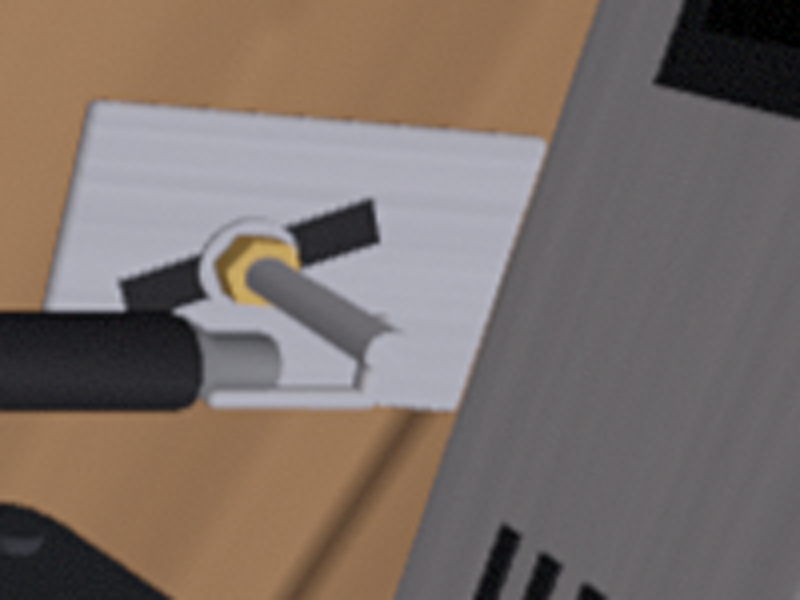

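Picture: stud at crop (260–380, 270–350), in line with the opening between nose (280,360) and lip, with no contact force. I'll slide in the rest.

Emit:
play_rows([
  [[1, 0, 0], [0, 0, 0], 30],
  [[2, 0, 0], [0, 0, 0], 30],
  [[3.5, 0, 0], [0, 0, 0], 30],
  [[5, 0, 0], [0, 0, 0], 30],
  [[6, 0, 0], [0, 0, 0], 30],
  [[7, 0, 0], [0, 0, 0], 30],
  [[7.8, 0, 0], [0, 0, 0], 30],
  [[7.8, 0, 0], [0, 0, 0], 30],
])

```text
time_s: 8.85
eef_pos: [0.5266, -0.1028, 0.0305]
eef_rot: [0.569, 0.822, 0.0, -0.0]
force: [0.3, -0.1, -1.4]
opening: 0.0336
finger_force: 25.2
```

```bash
sed -i 's/L\[...,0\]>4.5/L[...,0]>-9/' look.py; python3 look.py pics/i.png
```

```text
shift [-0.2  0.4 -0.5] rot [0. 0. 0.] t 8.9 pos [ 0.5267 -0.1028  0.0305] yawx 110.57 F [-0.36 -0.6  -2.06] open 0.03401354938837239 25.242966413497925
stud 410
[[ -5.1  85.   -8.7]
 [ -3.7  85.4  -7.7]
 [  0.4 105.   -1.1]
 [  3.1 109.    2.4]
 [  4.1 110.2   2.5]]
top [ -3.3 103.7  -8.7] [  2.5 110.2  -6. ] 110
hook foot ymax [115.9 117.5 118.  118.8] x -8.0 6.5 n 137
nose end [108.  109.7]
```

View pics/i.png

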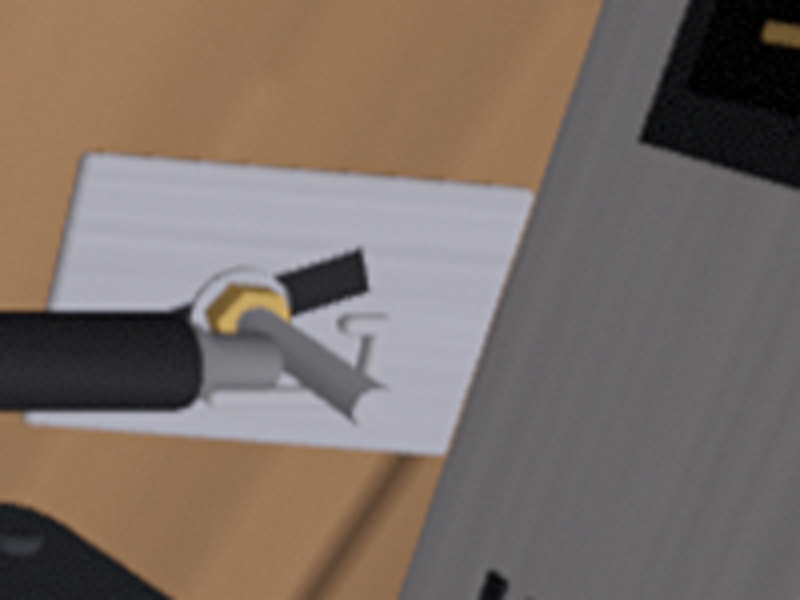

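Picture: stud is inside the hook, base at (250,310) and top at (360,400), with no contact force. I'll centre it between nose and foot, lower slightly, then ease the fingers open.

Emit:
play_rows([
  [[0, -1, 0.5], [0, 0, 0], 30],
  [[0, -2, 1], [0, 0, 0], 30],
  [[0, -2, 1.5], [0, 0, 0], 30],
  [[0, -2, 1.5], [0, 0, 0], 30],
  [[0, -2, 1.5], [0, 0, 0], 35],
  [[0, -2, 1.5], [0, 0, 0], 37],
  [[0, -2, 1.5], [0, 0, 0], 38],
  [[0, -2, 1.5], [0, 0, 0], 38],
])

```text
time_s: 9.7
eef_pos: [0.5248, -0.1036, 0.029]
eef_rot: [0.569, 0.822, 0.0, 0.0]
force: [-0.6, -0.7, -1.2]
opening: 0.038
finger_force: 6.9
```

Emit:
play_rows([
  [[0, 0, 0], [0, 0, 0], 39],
  [[0, 0, 0], [0, 0, 0], 40],
  [[0, 0, 0], [0, 0, 0], 41],
  [[0, 0, 0], [0, 0, 0], 42],
  [[0, 0, 0], [0, 0, 0], 44],
  [[0, 0, 0], [0, 0, 0], 46],
  [[0, 0, 0], [0, 0, 0], 50],
  [[0, 0, 0], [0, 0, 0], 54],
])

```text
time_s: 10.5
eef_pos: [0.5248, -0.1036, 0.029]
eef_rot: [0.569, 0.822, 0.0, 0.0]
force: [0.9, -0.1, -0.3]
opening: 0.0538
finger_force: 0.0
```

Run:
```python
from h import *
im,d,C,L,s,m=clip("pics/j.png");to_tool((.5271,-.1029,.031))
for n,a,b in(("cap",-30,-10),("flange",10,30)):
    M=(C[...,2]>.034)&(C[...,2]<.05)&(L[...,1]>a)&(L[...,1]<b)&(L[...,0]>12-4)&(L[...,0]<18)
    print(n,L[M].min(0).round(1),L[M].max(0).round(1),M.sum())
```

```text
shift [-0.2  2.4 -2. ] rot [0. 0. 0.] t 10.55 pos [ 0.5248 -0.1036  0.029 ] yawx 110.57 F [ 0.15 -0.03  0.15] open 0.054192254779781665 0.0
cap [  8.  -30.  -20.9] [ 13.5 -15.4  -5. ] 282
flange [  8.   17.5 -21. ] [13.3 30.  -5.2] 218
```

View pics/j.png

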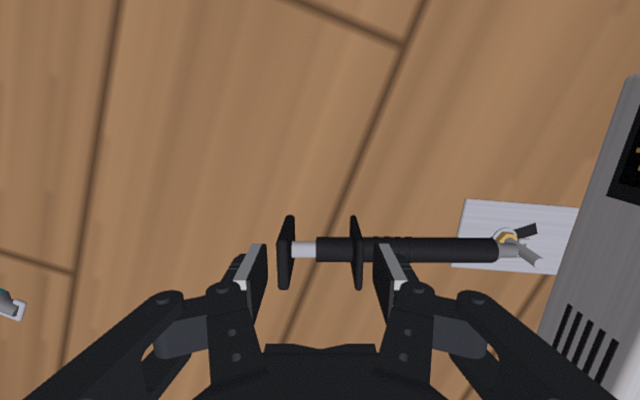

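Stud held at (515,245). The cap-to-flange span is between rest and pressed, giving about 5 mm of plunger, so it is caught. Withdrawing straight up.

Emit:
play_rows([
  [[0, 0, 0], [0, 0, 0], 60],
  [[0, 0, -4], [0, 0, 0], 62],
  [[0, 0, -15], [0, 0, 0], 62],
  [[0, 0, -35], [0, 0, 0], 62],
  [[0, 0, -60], [0, 0, 0], 62],
  [[0, 0, -85], [0, 0, 0], 62],
  [[0, 0, -100], [0, 0, 0], 62],
  [[0, 0, -100], [0, 0, 0], 62],
])

```text
time_s: 11.35
eef_pos: [0.526, -0.104, 0.1319]
eef_rot: [0.569, 0.822, 0.001, 0.002]
force: [0.1, -0.1, -0.1]
opening: 0.0623
finger_force: 0.0
```

Run:
```python
from h import *
im,d,C,L,s,m=clip();to_tool((.5271,-.1029,.031))
M=(abs(L[...,0])<18)&(abs(L[...,1])<150)&(C[...,2]>.034)&(C[...,2]<.05)
p=L[M];h,e=np.histogram(p[:,1],np.arange(-40,130,2));print([(e[i],h[i]) for i in range(len(h)) if h[i]])
q=p[p[:,1]<40];c=q[q[:,1]<0];f=q[q[:,1]>0];print("cap..flange",c[:,1].min(),f[:,1].max(),"zmin",C[M][:,2].max())
B=(abs(L[...,0])<9)&(L[...,1]>30)&(L[...,1]<90)&(C[...,2]>.012)&(C[...,2]<.033)
for a in(30,50,70): print(a,C[B&(L[...,1]>=a)&(L[...,1]<a+20)][:,2].max().round(4))
```

```text
shift [ 0.3  1.8 99.3] rot [0. 0. 0.] t 11.4 pos [ 0.5253 -0.1037  0.1303] yawx 110.57 F [-0.07  0.36 -0.5 ] open 0.06189092460717098 0.0
[(np.int64(-24), np.int64(21)), (np.int64(-22), np.int64(76)), (np.int64(-20), np.int64(88)), (np.int64(-18), np.int64(65)), (np.int64(16), np.int64(90)), (np.int64(18), np.int64(70)), (np.int64(20), np.int64(13)), (np.int64(104), np.int64(10)), (np.int64(106), np.int64(23)), (np.int64(108), np.int64(15)), (np.int64(110), np.int64(5))]
cap..flange -22.71309834144053 20.33882063640681 zmin 0.04988869366901855
30 0.0292
50 0.0284
70 0.0292
```

```bash
python3 -c "
from workcell import env
print(env.finish_job())"
```

```text
the job is handed in; nothing more can be done
None
```

The black grabber clip is hooked on the earth stud and held by its spring, with the plunger measured at about 5 mm. The gripper is clear and the job is handed in at about 11.4 s; no verdict came back.

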